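# Put the solder and wire spools away on their stands

## Robot

A 6-joint arm with a two-finger parallel gripper is mounted at the origin on the work surface. World frame = base frame: x ahead of the robot, y to its left, z up, the work surface at z = 0. Lengths are in m, angles in degrees, forces in N, time in s.
With the tool pointing down it reaches from about 0.3 to 0.75 m from the base axis. Payload 8.5 kg.
Tool frame: the origin (TCP) lies midway between the tips of the shut fingers; the grasp point (between the pads) lies 19 mm behind it (env.hold_point_z is the distance from the TCP to the grasp point, in m); z points along the fingers, y is the line along which they close (so a half turn about z gives the same grasp; the last joint's range is limited). The gripper opens to 85 mm and grips with 20 to 120 N. Pads are 22 mm wide; open, the fingers measure 114 mm over their backs; the gripper's body (76 mm by 85 mm) begins 54 mm behind the grasp point. The pads swing forward as they close: fully open they stand 13 mm farther back than shut.
Start: joints at [-89.399, 21.807, 74.336, -0, 83.858, -12.336], TCP at [0.123, -0.536, 0.231] pointing down, gripper open.
Joint ranges: [-178.18, 178.18], [-50.72, 133.34], [12.68, 142.11], [-81.47, 261.47], [9.98, 163.14], [-165.26, 165.26]. Speed limits (degrees/s): [136.94, 136.94, 180, 180, 180, 180].

## Interface

Orientations are given as a 3x3 rotation matrix whose columns are the frame's x, y, z axes.
In Python, from rig import observe, get_image, camera_info, env gives the robot as it stands.
- The arm moves only by the tool drive_tool, never from a script. Its arguments are lists of equal length, an entry for each row: "offset": the shift along the tool's x, y, z in units of 40 mm (1.0 is 40 mm), a list of three; "turn": the turn, a rotation vector about the tool's x, y, z in units of 6 degrees (1.0 is 6 degrees), a list of three; "hand": the opening, from 0 (shut) to 1 (fully open). A call has exactly 10 rows; each row shifts and turns the commanded pose from where the row before left it, along the tool's axes as they then stand; what a row does not reach is not made up. A row lasts 1/8 s, in which the tool goes at most 62.5 mm and 10.7 degrees, less where a joint would pass 70% of its speed; a pose out of reach is approached as far as the arm can. A call is refused whole if a number of a shift passes 1 or a number of a turn 1, either way. A call with a gripper value outside its range is refused whole. The fingers move at their own pace and stop on an object; "newtons" is the grip in N (left out, the last holds). Time passes only in rows, so rows that do not move let the fingers close, or fill a call up. It gives the time, the measured TCP pose, the force, the opening and the grip force at its end, in the units of the state.
- observe(): the state, without advancing time (a new reading comes with each control period).
- get_image(name): name is "scene" or "top" or "wrist"; returns the picture (480x640x3 uint8, blue, green, red); there is no depth.
- camera_info(name): a dict with "fx", "fy", "cx", "cy" (pixels), "world_to_cam" (4x4, takes a point from world to camera coordinates). Camera axes: x right, y down, z forward; pixel columns grow to the right and rows downward; lengths in m; the calibration is good to about 2 mm. A picture is of the moment at which its call begins: read the wrist's pose just before it. camera_info takes no time and is no camera call; for the wrist camera it gives the pose at the moment of the call.
- env.close_job(): hands the job in; it is judged then, once.
The state is a dict: "time_s": time; "q": joint angles; "qvel": joint speeds; "joint_efforts": joint torques, N m; "position": TCP position; "tool_rot": TCP orientation; "ft_force": force on the tool from outside, world axes, zero at the start; "wrist_torque": the same for the moment, N m; "grip_width": finger opening in m; "gripper_force": force on a finger pad.
Only numpy, scipy, OpenCV 4.12 (cv2) and the standard library are available. Lean on these libraries where they do the work, as an engineer would, in place of code of your own. Each camera call takes 0.05 s, during which the arm holds its last target. There are 200 camera calls.

## Task

Put the four loose spools away on the two upright post stands. The solder goes on the stand with the pale green base, the wide spool first at the bottom and the narrow one on top of it; the hook-up wire goes on the stand with the blue base, red at the bottom and yellow on top. Every spool must end upright, threaded on its post and sitting flat all the way down, and the two little circuit boards and the parts box must be left where they are.

Things in the scene. Friction and masses are not known exactly. Their poses are not given: they have to be found in the camera images.
- solder_wide: Wide spool of silver solder, cream flanges with a red ring label on top; 66 mm diameter, 40 mm high, about 0.45 kg. Loose, stands upright on the table. Bore straight through along its z axis, 24 mm diameter; two flanges 4 mm thick, the winding between them 3 mm inside the rim. Origin: centre of the underside; z up.
- solder_narrow: Narrow spool of silver solder, cream flanges with a dark green ring label on top; 50 mm diameter, 34 mm high, about 0.22 kg. Loose, stands upright on the table. Bore straight through along its z axis, 24 mm diameter; two flanges 4 mm thick, the winding between them 3 mm inside the rim. Origin: centre of the underside; z up.
- wire_red: Spool of hook-up wire, red all over; 60 mm diameter, 36 mm high, about 0.14 kg. Loose, stands upright on the table. Bore straight through along its z axis, 24 mm diameter; two flanges 4 mm thick, the winding between them 3 mm inside the rim. Origin: centre of the underside; z up.
- wire_yellow: Spool of hook-up wire, yellow all over; 60 mm diameter, 36 mm high, about 0.14 kg. Loose, stands upright on the table. Bore straight through along its z axis, 24 mm diameter; two flanges 4 mm thick, the winding between them 3 mm inside the rim. Origin: centre of the underside; z up.
- stand_green: Spool stand with a pale mint-green base, for the solder, bolted to the bench (does not move): round base plate 84 mm diameter and 8 mm thick, with a bright steel post 10 mm diameter rising from its centre to 64 mm above the table, with a round tip. A spool pushed down on it rests on the base plate, 8 mm above the table. Origin: centre of the base's underside on the table; z up.
- stand_blue: Spool stand with a blue base, for the wire, bolted to the bench (does not move): round base plate 84 mm diameter and 8 mm thick, with a bright steel post 10 mm diameter rising from its centre to 64 mm above the table, with a round tip. A spool pushed down on it rests on the base plate, 8 mm above the table. Origin: centre of the base's underside on the table; z up.
- board_red: Small red circuit board lying on the table, to be left alone: 34 x 26 mm, 11 mm high with its pins. Origin: centre of the underside.
- board_blue: Small blue circuit board lying on the table, to be left alone: 38 x 28 mm, 11 mm high with its pins. Origin: centre of the underside.
- parts_box: Open pale parts box with eight compartments of coloured components, to be left alone: 160 x 110 mm, 35 mm high. Origin: centre of the underside.

How it is judged (in metres and radians):
At the end, for the whole second after the job is handed in: Green stand: wide solder underside 8 mm, narrow 48 mm above the stand's underside; blue stand: red wire 8 mm, yellow 44 mm (all -4 to +5 mm). Each spool within 12 mm of its post's axis, upright within 0.12 rad, slower than 0.02 m/s (horizontal distance between each of solder_wide, solder_narrow and stand_green below 0.012 m and z of solder_wide in the frame of stand_green between 0.004 and 0.013 m and angle between each of solder_wide, solder_narrow, wire_red, wire_yellow's own z axis and vertical below 0.12 rad and linear speed of each of solder_wide, solder_narrow, wire_red, wire_yellow below 0.02 m/s and z of solder_narrow in the frame of stand_green between 0.044 and 0.053 m and horizontal distance between each of wire_red, wire_yellow and stand_blue below 0.012 m and z of wire_red in the frame of stand_blue between 0.004 and 0.013 m and z of wire_yellow in the frame of stand_blue between 0.04 and 0.049 m); the robot touches nothing.
It fails at once if the red circuit board was moved more than 20 mm (distance of board_red from where it was at the start of the episode above 0.02 m).
It fails at once if the blue circuit board was moved more than 20 mm (distance of board_blue from where it was at the start of the episode above 0.02 m).
It fails at once if the parts box was moved more than 20 mm (distance of parts_box from where it was at the start of the episode above 0.02 m).
It also fails if it takes over 88 s, if anything falls off the work surface, if the arm or the gripper's body presses on something with over 40 N, if the wrist force passes 120 N, or if a joint passes its speed limit or range.

## Working session

There is one attempt and no reset: what is moved stays moved. The work goes in short steps, Python scripts to look and compute and a tool call to move; the robot and the scene stay as the last step left them, time stands still between calls to the robot, and variables do not carry over. Pictures are saved under pics/ and viewed, at most 14 in all, crops included, and the job is handed in when it is done.

Besides the shell and the picture viewer there is one more tool, called after "Call:" as name(argument=value, ...) on one line, values as JSON. drive_tool: Moves the arm, as the interface text tells. Its arguments: {"type":"object","properties":{"offset":{"type":"array"},"turn":{"type":"array"},"hand":{"type":"array"},"newtons":{"type":"number"}},"required":["offset","turn","hand"]}

```bash
mkdir -p pics; ls; python3 - <<'E'
from rig import *
import cv2
s=observe();print(s)
for n in("top","scene"):
    cv2.imwrite(f"pics/{n}0.png",get_image(n));print(camera_info(n))
print(env.hold_point_z)
E
```

```text
pics
{'time_s': 0.0, 'q': array([-8.93970681e+01,  2.18399770e+01,  7.43864321e+01, -1.01292776e-03,
        8.38588004e+01, -1.23369961e+01]), 'qvel': array([-0.01596701, -0.06472944, -0.09700694, -0.03218596,  0.1336505 ,
        0.03988601]), 'joint_efforts': array([ 8.37523271e-05, -4.48460269e+01, -2.31278694e+01, -2.40616391e-04,
        4.85602985e-03,  1.31463301e-05]), 'position': array([ 0.12313965, -0.53572001,  0.2307114 ]), 'tool_rot': array([[ 9.74604959e-01,  2.23931179e-01, -3.32260915e-05],
       [ 2.23930980e-01, -9.74603871e-01,  1.48691943e-03],
       [ 3.00585343e-04, -1.45659940e-03, -9.99998894e-01]]), 'ft_force': array([ 0.70980787,  0.33811367, -0.77310587]), 'wrist_torque': array([0.06231156, 0.01581358, 0.03851081]), 'gripper_force': 0.0, 'grip_width': 0.08504052649824162}
{'fx': 485.8079885027193, 'fy': 485.8079885027193, 'cx': 325.982733017802, 'cy': 242.465759278247, 'world_to_cam': array([[ 0.01204361, -0.99990379,  0.00688273,  0.08898675],
       [-0.9868259 , -0.01299612, -0.16126299,  0.53286953],
       [ 0.16133693, -0.00484987, -0.98688747,  0.77929738],
       [ 0.        ,  0.        ,  0.        ,  1.        ]])}
{'fx': 513.351234727266, 'fy': 513.351234727266, 'cx': 315.56871961345496, 'cy': 233.30189604717654, 'world_to_cam': array([[-0.64604003,  0.76323122,  0.010506  ,  0.29023116],
       [ 0.61517724,  0.52876867, -0.58477402, -0.38113658],
       [-0.45187304, -0.37132437, -0.8111282 ,  1.26843596],
       [ 0.        ,  0.        ,  0.        ,  1.        ]])}
0.0187
```

View pics/top0.png

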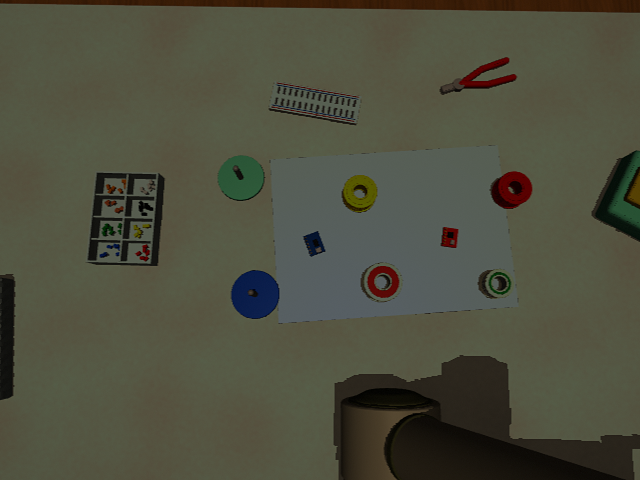

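View pics/scene0.png

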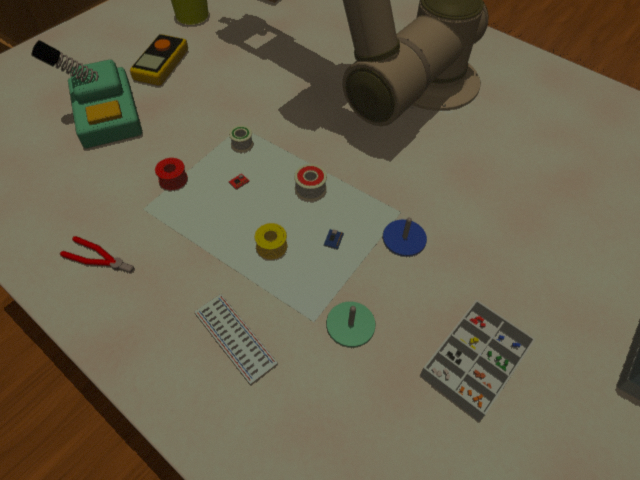

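The top view shows wide solder near (382,282), narrow (497,283), red (513,188), yellow (360,192), the green base (241,177) and the blue base (255,294). The scene view agrees. I'll refine these in an enlarged crop.

```bash
python3 - <<'E'
import cv2,numpy as np
im=cv2.imread("pics/top0.png")
o=[]
for u,v in[(382,282),(497,283),(513,188),(360,192),(241,177),(255,294)]:
    c=im[v-28:v+28,u-28:u+28]
    c=cv2.resize(np.clip(c*1.6,0,255).astype('u1'),None,fx=4.5,fy=4.5,interpolation=cv2.INTER_CUBIC)
    for k in range(-20,21,10):
        p=int((28+k+.5)*4.5); cv2.putText(c,str(u+k),(p-10,10),0,.35,(255,255,255),1);cv2.putText(c,str(v+k),(0,p),0,.35,(255,255,255),1)
        cv2.line(c,(p,12),(p,20),(255,255,255),1);cv2.line(c,(24,p),(32,p),(255,255,255),1)
    o.append(c)
cv2.imwrite("pics/m.png",np.vstack([np.hstack(o[:3]),np.hstack(o[3:])]))
hsv=cv2.cvtColor(im,cv2.COLOR_BGR2HSV)
def f(n,u,v,r,h0,h1,s):
    m=np.zeros(im.shape[:2],'u1');cv2.circle(m,(u,v),r,255,-1)
    H=hsv[...,0].astype(int); ok=((H-h0)%180<=(h1-h0)%180)&(hsv[...,1]>s)&(m>0)
    p=np.argwhere(ok)[:,::-1].astype(np.float32)
    print(n,len(p),cv2.fitEllipse(cv2.convexHull(p)))
f("wide",382,282,24,170,8,150);f("narrow",497,283,20,45,90,90);f("red",513,188,26,170,8,150);f("yel",360,192,24,22,35,120)
f("green",241,177,30,60,90,70);f("blue",255,294,30,105,125,120)
E
```

```text
wide 528 ((382.73797607421875, 281.3536682128906), (30.754823684692383, 31.687744140625), 159.94212341308594)
narrow 152 ((499.4447021484375, 282.86083984375), (21.206235885620117, 22.784456253051758), 140.96963500976562)
red 1114 ((511.62738037109375, 189.630615234375), (35.075321197509766, 41.27280044555664), 60.99664306640625)
yel 821 ((359.5159606933594, 192.89710998535156), (33.78645706176758, 37.489437103271484), 8.289685249328613)
green 1556 ((240.6132049560547, 177.48582458496094), (44.79319381713867, 45.88309097290039), 75.31835174560547)
blue 1750 ((254.83334350585938, 294.063232421875), (47.07977294921875, 48.37779235839844), 28.153240203857422)
```

View pics/m.png

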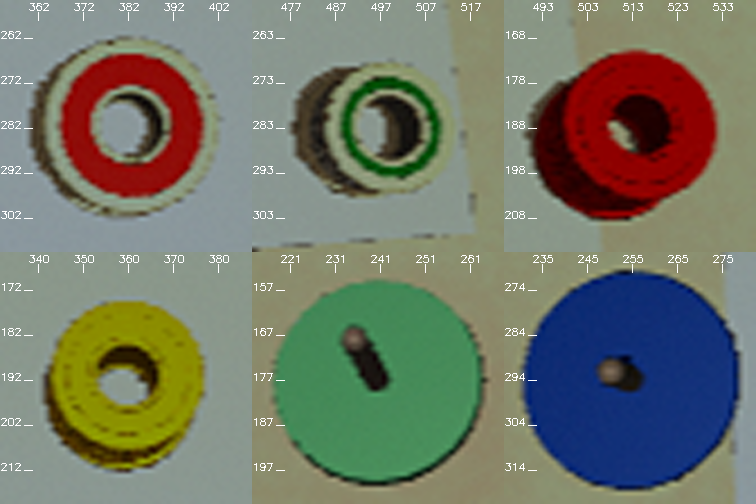

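The crops give top-flange centres: wide (382.6,281.3), narrow (499.3,282.8), red (514.7,187.2), yellow (359.8,190.8). Base-plate centres are green (240.7,177.4) and blue (254.8,294), with post tips at about (235,168) and (249.5,292).

```bash
cat > h.py <<'E'
import numpy as np
from rig import *
def ray(ci,u,v,z):
    W=ci["world_to_cam"];R=W[:3,:3];t=W[:3,3];c=-R.T@t
    d=R.T@np.array([(u-ci["cx"])/ci["fx"],(v-ci["cy"])/ci["fy"],1]);return (c+d*(z-c[2])/d[2])[:2]
def go(x,y,z,yaw_deg=None):
    "offset units from measured pose, tool axes; yaw = desired direction of tool y (deg, mod 180)"
    s=observe();R=s["tool_rot"];d=R.T@(np.array([x,y,z])-s["position"])/.04
    a=np.degrees(np.arctan2(R[1,1],R[0,1]))
    print("pos",s["position"].round(4),"off",d.round(2),"tooly ang",a.round(1),"q6",s["q"][5].round(1))
E
python3 - <<'E'
from h import *
ci=camera_info("top")
for n,u,v,z in[("wide",382.6,281.3,.04),("narrow",499.3,282.8,.034),("red",514.7,187.2,.036),("yel",359.8,190.8,.036),("green",240.7,177.4,.008),("gtip",235.3,168,.062),("blue",254.8,294,.008),("btip",249.5,292,.062)]:
    p=ray(ci,u,v,z);print(n,p.round(4),np.hypot(*p).round(3),np.degrees(np.arctan2(p[1],p[0])).round(1))
E
```

```text
wide [ 4.674e-01 -1.000e-04] 0.467 -0.0
narrow [ 0.4679 -0.1985] 0.508 -23.0
red [ 0.6348 -0.2323] 0.676 -20.1
yel [0.6246 0.038 ] 0.626 3.5
green [0.6542 0.2507] 0.701 21.0
gtip [0.6543 0.2508] 0.701 21.0
blue [0.4453 0.2178] 0.496 26.1
btip [0.4455 0.219 ] 0.496 26.2
```

Call:
drive_tool(offset=[[1, -0.98, 0.2], [1, -0.98, 0.2], [1, -0.98, 0.2], [1, -0.98, 0.2], [1, -0.98, 0.2], [1, -0.98, 0.2], [1, -0.98, 0.2], [1, -0.98, 0.2], [1, -0.98, 0.2], [1, -0.98, 0.2]], turn=[[0, 0, 0], [0, 0, 0], [0, 0, 0], [0, 0, 0], [0, 0, 0], [0, 0, 0], [0, 0, 0], [0, 0, 0], [0, 0, 0], [0, 0, 0]], hand=[1, 1, 1, 1, 1, 1, 1, 1, 1, 1], newtons=40)

```text
time_s: 1.35
position: [0.4259, -0.0627, 0.151]
tool_rot: [[0.975, 0.224, 0.0], [0.224, -0.975, -0.0], [0.0, 0.0, -1.0]]
ft_force: [0.9, -0.8, 0.3]
grip_width: 0.0854
gripper_force: 0.0
```

```bash
python3 -c "
from h import *
go(.4674,0,.0)"
```

```text
pos [ 0.4259 -0.0627  0.151 ] off [ 1.36 -1.3   3.78] tooly ang -77.1 q6 52.9
```

Call:
drive_tool(offset=[[0.5, -0.5, 0], [0.5, -0.5, 0], [0.36, -0.3, 0], [0, 0, 0.3], [0, 0, 0.3], [0, 0, 0.1], [0, 0, 0], [0, 0, 0], [0, 0, 0], [0, 0, 0]], turn=[[0, 0, 0], [0, 0, 0], [0, 0, 0], [0, 0, 0], [0, 0, 0], [0, 0, 0], [0, 0, 0], [0, 0, 0], [0, 0, 0], [0, 0, 0]], hand=[1, 1, 1, 1, 1, 1, 1, 1, 1, 1])

```text
time_s: 2.6
position: [0.4667, -0.0016, 0.1235]
tool_rot: [[0.975, 0.224, 0.0], [0.224, -0.975, -0.0], [0.0, 0.0, -1.0]]
ft_force: [-0.3, 0.1, 0.6]
grip_width: 0.0854
gripper_force: 0.0
```

```bash
python3 -c "
from h import *
import cv2
go(.4674,0,.0);ci=camera_info('wrist');im=get_image('wrist')
W=ci['world_to_cam'];p=W@[.4674,0,.04,1];print(p[0]/p[2]*ci['fx']+ci['cx'],p[1]/p[2]*ci['fy']+ci['cy'])
cv2.imwrite('pics/w1.png',im)"
```

```text
pos [ 0.4667 -0.0016  0.1235] off [ 0.03 -0.03  3.09] tooly ang -77.1 q6 62.3
317.1398322109227 247.81735164219222
```

View pics/w1.png

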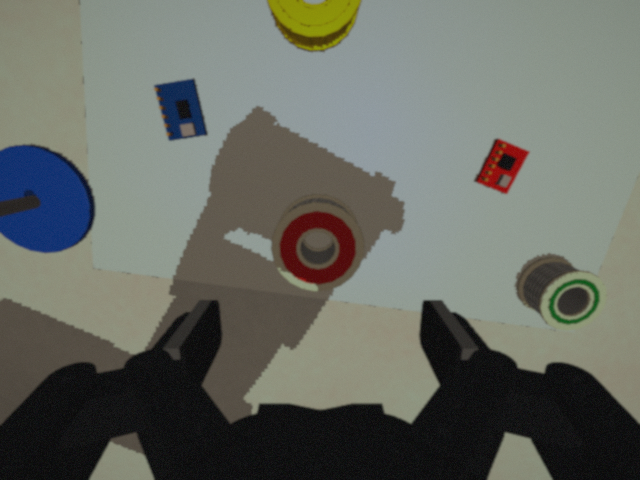

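The wrist view puts the ring centre at (318,247). The prediction was (317,248), so the estimate is good. Now descend and grip.

Call:
drive_tool(offset=[[0.03, -0.03, 0.8], [0, 0, 0.8], [0, 0, 0.7], [0, 0, 0.5], [0, 0, 0.2], [0, 0, 0], [0, 0, 0], [0, 0, 0], [0, 0, 0], [0, 0, 0]], turn=[[0, 0, 0], [0, 0, 0], [0, 0, 0], [0, 0, 0], [0, 0, 0], [0, 0, 0], [0, 0, 0], [0, 0, 0], [0, 0, 0], [0, 0, 0]], hand=[1, 1, 1, 1, 1, 1, 0, 0, 0, 0], newtons=50)

```text
time_s: 3.9
position: [0.4679, -0.0001, 0.0045]
tool_rot: [[0.975, 0.224, 0.002], [0.224, -0.975, -0.0], [0.002, 0.001, -1.0]]
ft_force: [-1.8, 1.2, 7.2]
grip_width: 0.0647
gripper_force: 54.2
```

Call:
drive_tool(offset=[[0, 0, -0.3], [0, 0, -0.8], [0, 0, -0.9], [0.4, -0.3, -0.8], [0.9, -0.8, 0], [1, -0.85, 0], [1, -0.85, 0], [1, -0.85, 0], [1, -0.85, 0], [0.5, -0.45, 0]], turn=[[0, 0, 0], [0, 0, 0], [0, 0, 0], [0, 0, 0], [0, 0, 0], [0, 0, 0], [0, 0, 0], [0, 0, 0], [0, 0, 0], [0, 0, 0]], hand=[0, 0, 0, 0, 0, 0, 0, 0, 0, 0])

```text
time_s: 5.15
position: [0.6495, 0.2469, 0.1152]
tool_rot: [[0.974, 0.225, -0.001], [0.225, -0.974, 0.0], [-0.001, -0.0, -1.0]]
ft_force: [-0.1, 0.2, -4.9]
grip_width: 0.065
gripper_force: 58.0
```

```bash
python3 -c "
from h import *
import cv2
go(.6543,.2508,.012);s=observe();print(s['ft_force'],s['grip_width']);ci=camera_info('wrist');im=get_image('wrist')
cv2.imwrite('pics/w2.png',im)
W=ci['world_to_cam']
for P in([.6543,.2508,.064,1],[*s['position'][:2],.155,1]):
  p=W@P;print(p[0]/p[2]*ci['fx']+ci['cx'],p[1]/p[2]*ci['fy']+ci['cy'])"
```

```text
pos [0.6495 0.2469 0.1152] off [ 0.14 -0.07  2.58] tooly ang -77.0 q6 88.0
[-0.133341    0.17688804 -4.91435661] 0.06502102664409291
314.48914715129206 257.1322932324827
318.0303184906918 357.91521339496785
```

View pics/w2.png

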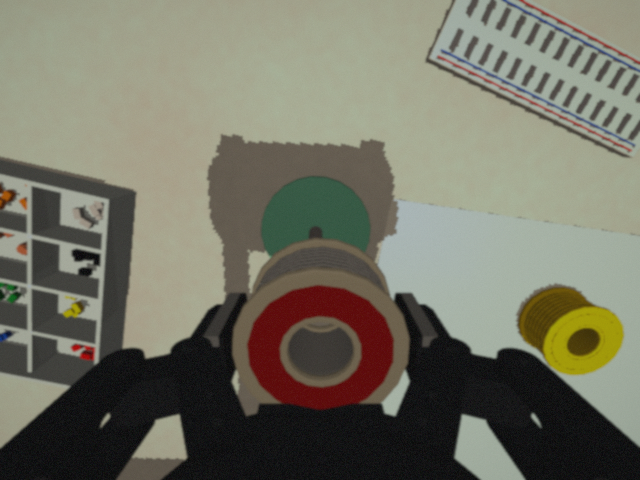

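The wrist view shows the spool held level with its ring centred at (320,349), within about 2 mm of where it should be. The green stand is just ahead at (316,220). Small correction, then lower.

Call:
drive_tool(offset=[[0.11, -0.07, 0.2], [0, 0, 0.3], [0, 0, 0.3], [0, 0, 0.3], [0, 0, 0.3], [0, 0, 0.3], [0, 0, 0.3], [0, 0, 0.3], [0, 0, 0.2], [0, 0, 0]], turn=[[0, 0, 0], [0, 0, 0], [0, 0, 0], [0, 0, 0], [0, 0, 0], [0, 0, 0], [0, 0, 0], [0, 0, 0], [0, 0, 0], [0, 0, 0]], hand=[0, 0, 0, 0, 0, 0, 0, 0, 0, 0])

```text
time_s: 6.45
position: [0.6527, 0.2485, 0.0146]
tool_rot: [[0.975, 0.224, -0.001], [0.224, -0.975, -0.0], [-0.001, -0.0, -1.0]]
ft_force: [-0.2, -0.4, -5.1]
grip_width: 0.065
gripper_force: 58.0
```

Call:
drive_tool(offset=[[0, 0, 0.04], [0, 0, 0], [0, 0, 0], [0, 0, 0], [0, 0, 0], [0, 0, -0.4], [0, 0, -0.8], [0, 0, -0.9], [0, 0, -0.9], [0, 0, 0]], turn=[[0, 0, 0], [0, 0, 0], [0, 0, 0], [0, 0, 0], [0, 0, 0], [0, 0, 0], [0, 0, 0], [0, 0, 0], [0, 0, 0], [0, 0, 0]], hand=[0, 0, 1, 1, 1, 1, 1, 1, 1, 1])

```text
time_s: 7.7
position: [0.6543, 0.2488, 0.1385]
tool_rot: [[0.975, 0.224, 0.008], [0.224, -0.975, 0.002], [0.008, 0.0, -1.0]]
ft_force: [0.7, -0.0, -0.4]
grip_width: 0.0851
gripper_force: 0.0
```

Call:
drive_tool(offset=[[-0.7, 0.98, 0], [-0.7, 0.98, 0], [-0.7, 0.98, 0], [-0.7, 0.98, 0], [-0.7, 0.98, 0], [-0.7, 0.98, 0], [-0.7, 0.98, 0], [-0.7, 0.98, 0], [-0.7, 0.98, 0], [-0.7, 0.98, 0]], turn=[[0, 0, 0], [0, 0, 0], [0, 0, 0], [0, 0, 0], [0, 0, 0], [0, 0, 0], [0, 0, 0], [0, 0, 0], [0, 0, 0], [0, 0, 0]], hand=[1, 1, 1, 1, 1, 1, 1, 1, 1, 1])

```text
time_s: 8.95
position: [0.4669, -0.1974, 0.1337]
tool_rot: [[0.975, 0.224, -0.0], [0.224, -0.975, 0.0], [-0.0, -0.0, -1.0]]
ft_force: [1.2, -0.5, 0.6]
grip_width: 0.086
gripper_force: 0.0
```

```bash
python3 -c "
from h import *
import cv2
go(.4679,-.1985,.002)
cv2.imwrite('pics/t1.png',cv2.resize(get_image('scene')[200:440,160:480],None,fx=2,fy=2))
ci=camera_info('wrist');im=get_image('wrist')
W=ci['world_to_cam'];p=W@[.4679,-.1985,.034,1];print(p[0]/p[2]*ci['fx']+ci['cx'],p[1]/p[2]*ci['fy']+ci['cy'])
h=cv2.cvtColor(im,cv2.COLOR_BGR2HSV);m=(h[...,0]>45)&(h[...,0]<90)&(h[...,1]>90);m[350:]=0
q=np.argwhere(m)[:,::-1].astype(np.float32);print(len(q),cv2.fitEllipse(cv2.convexHull(q)))
"
```

```text
pos [ 0.4669 -0.1974  0.1337] off [0.02 0.03 3.29] tooly ang -77.1 q6 40.7
315.1846021782807 238.42578185268317
2207 ((420.16424560546875, 253.695556640625), (198.5009765625, 575.4337158203125), 58.30122375488281)
```

View pics/t1.png

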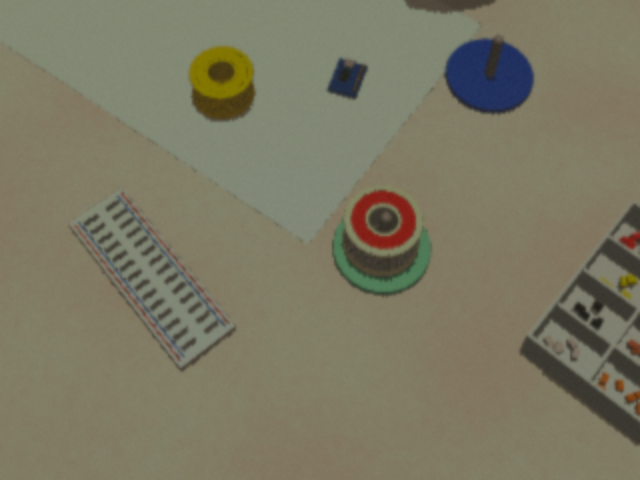

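The scene crop shows the wide solder flat on the green base, with the post tip inside the bore at (383,218). Next is the narrow one.

Call:
drive_tool(offset=[[0.02, 0.03, 0.8], [0, 0, 0.9], [0, 0, 0.8], [0, 0, 0.6], [0, 0, 0.18], [0, 0, 0], [0, 0, 0], [0, 0, 0], [0, 0, 0], [0, 0, 0]], turn=[[0, 0, 0], [0, 0, 0], [0, 0, 0], [0, 0, 0], [0, 0, 0], [0, 0, 0], [0, 0, 0], [0, 0, 0], [0, 0, 0], [0, 0, 0]], hand=[1, 1, 1, 1, 1, 1, 0, 0, 0, 0], newtons=40)

```text
time_s: 10.3
position: [0.4692, -0.1973, 0.0034]
tool_rot: [[0.975, 0.224, 0.001], [0.224, -0.975, -0.001], [0.001, 0.001, -1.0]]
ft_force: [-0.7, 0.8, 5.7]
grip_width: 0.0488
gripper_force: 41.6
```

Call:
drive_tool(offset=[[0, 0, 0], [0, 0, 0], [0, 0, -0.3], [0, 0, -0.8], [0, 0, -0.9], [0, 0, -0.9], [0, 0, -0.5], [0, 0, 0], [0, 0, 0], [0, 0, 0]], turn=[[0, 0, 0], [0, 0, 0], [0, 0, 0], [0, 0, 0], [0, 0, 0], [0, 0, 0], [0, 0, 0], [0, 0, 0], [0, 0, 0], [0, 0, 0]], hand=[0, 0, 0, 0, 0, 0, 0, 0, 0, 0])

```text
time_s: 11.55
position: [0.4685, -0.1969, 0.1376]
tool_rot: [[0.975, 0.224, -0.002], [0.224, -0.975, 0.001], [-0.001, -0.002, -1.0]]
ft_force: [0.5, -1.0, -2.8]
grip_width: 0.0489
gripper_force: 42.3
```

```bash
python3 -c "
from h import *
import cv2
go(.6543,.2505,.055)
s=observe();ci=camera_info('wrist');cv2.imwrite('pics/w3.png',get_image('wrist'))
W=ci['world_to_cam'];p=W@[*s['position'][:2],s['position'][2]+.031,1];print(p[0]/p[2]*ci['fx']+ci['cx'],p[1]/p[2]*ci['fy']+ci['cy'])"
```

```text
pos [ 0.4685 -0.1969  0.1376] off [ 7.03 -9.86  2.07] tooly ang -77.1 q6 40.9
318.037976805229 343.5508834060634
```

View pics/w3.png

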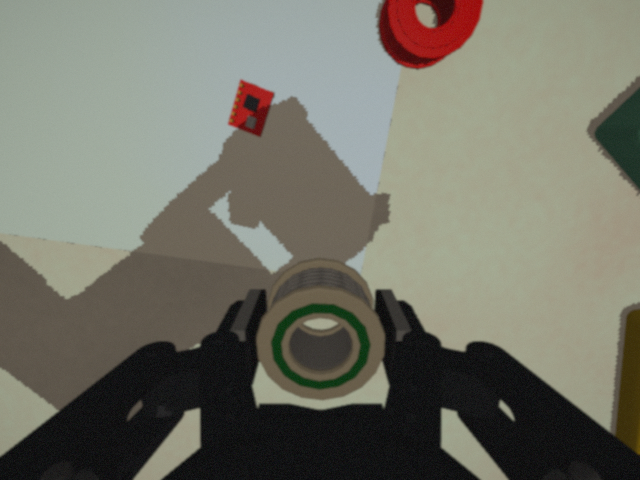

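The wrist view shows the narrow spool held level, with its ring at (321,345) against a predicted (318,344).

Call:
drive_tool(offset=[[0.5, -0.7, 0], [0.75, -1, 0], [0.75, -1, 0], [0.75, -1, 0], [0.75, -1, 0], [0.75, -1, 0], [0.75, -1, 0], [0.75, -1, 0], [0.75, -1, 0], [0.5, -0.95, 0]], turn=[[0, 0, 0], [0, 0, 0], [0, 0, 0], [0, 0, 0], [0, 0, 0], [0, 0, 0], [0, 0, 0], [0, 0, 0], [0, 0, 0], [0, 0, 0]], hand=[0, 0, 0, 0, 0, 0, 0, 0, 0, 0])

```text
time_s: 12.85
position: [0.6557, 0.2433, 0.1372]
tool_rot: [[0.975, 0.224, -0.001], [0.224, -0.975, -0.0], [-0.001, -0.0, -1.0]]
ft_force: [-0.1, -0.4, -1.7]
grip_width: 0.0492
gripper_force: 42.2
```

```bash
python3 -c "
from h import *
go(.6543,.2505,.0525)"
```

```text
pos [0.6557 0.2433 0.1372] off [ 0.01 -0.18  2.12] tooly ang -77.0 q6 87.7
```

Call:
drive_tool(offset=[[0.01, -0.18, 0], [0, 0, 0.2], [0, 0, 0.3], [0, 0, 0.3], [0, 0, 0.3], [0, 0, 0.3], [0, 0, 0.3], [0, 0, 0.3], [0, 0, 0.1], [0, 0, 0]], turn=[[0, 0, 0], [0, 0, 0], [0, 0, 0], [0, 0, 0], [0, 0, 0], [0, 0, 0], [0, 0, 0], [0, 0, 0], [0, 0, 0], [0, 0, 0]], hand=[0, 0, 0, 0, 0, 0, 0, 0, 0, 0])

```text
time_s: 14.1
position: [0.6541, 0.2488, 0.0544]
tool_rot: [[0.975, 0.224, -0.0], [0.224, -0.975, -0.0], [-0.0, 0.0, -1.0]]
ft_force: [0.7, -0.3, -1.5]
grip_width: 0.0489
gripper_force: 42.2
```

Call:
drive_tool(offset=[[0, 0, 0.06], [0, 0, 0], [0, 0, 0], [0, 0, 0], [0, 0, 0], [0, 0, -0.4], [0, 0, -0.8], [0, 0, -0.9], [0, 0, -0.4], [0, 0, 0]], turn=[[0, 0, 0], [0, 0, 0], [0, 0, 0], [0, 0, 0], [0, 0, 0], [0, 0, 0], [0, 0, 0], [0, 0, 0], [0, 0, 0], [0, 0, 0]], hand=[0, 0, 1, 1, 1, 1, 1, 1, 1, 1])

```text
time_s: 15.35
position: [0.6544, 0.2489, 0.1532]
tool_rot: [[0.975, 0.224, 0.002], [0.224, -0.975, 0.0], [0.002, 0.0, -1.0]]
ft_force: [-0.2, 0.3, -1.3]
grip_width: 0.0856
gripper_force: 0.0
```

Call:
drive_tool(offset=[[-0.3, 1, 0], [-0.3, 1, 0], [-0.3, 1, 0], [-0.3, 1, 0], [-0.3, 1, 0], [-0.3, 1, 0], [-0.3, 1, 0], [-0.3, 1, 0], [-0.3, 1, 0], [-0.3, 1, 0]], turn=[[0, 0, 0], [0, 0, 0], [0, 0, 0], [0, 0, 0], [0, 0, 0], [0, 0, 0], [0, 0, 0], [0, 0, 0], [0, 0, 0], [0, 0, 0]], hand=[1, 1, 1, 1, 1, 1, 1, 1, 1, 1])

```text
time_s: 16.6
position: [0.6259, -0.169, 0.1503]
tool_rot: [[0.975, 0.224, -0.003], [0.224, -0.975, 0.001], [-0.002, -0.002, -1.0]]
ft_force: [0.4, 0.5, -0.4]
grip_width: 0.0855
gripper_force: 0.0
```

```bash
python3 -c "
from h import *
import cv2
go(.6348,-.2323,.002)
cv2.imwrite('pics/t2.png',cv2.resize(get_image('scene')[200:440,160:480],None,fx=2,fy=2))"
```

```text
pos [ 0.6259 -0.169   0.1503] off [-0.13  1.6   3.71] tooly ang -77.1 q6 51.5
```

View pics/t2.png

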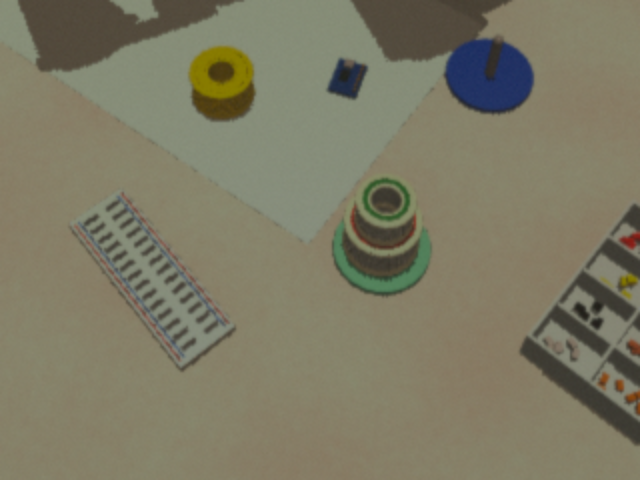

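The narrow solder sits flat on the wide one (green ring at (386,200)). Now the red wire.

Call:
drive_tool(offset=[[-0.07, 0.8, 0], [-0.06, 0.75, 0], [0, 0.05, 0.3], [0, 0, 0.3], [0, 0, 0.2], [0, 0, 0], [0, 0, 0], [0, 0, 0], [0, 0, 0], [0, 0, 0]], turn=[[0, 0, 0], [0, 0, 0], [0, 0, 0], [0, 0, 0], [0, 0, 0], [0, 0, 0], [0, 0, 0], [0, 0, 0], [0, 0, 0], [0, 0, 0]], hand=[1, 1, 1, 1, 1, 1, 1, 1, 1, 1])

```text
time_s: 17.9
position: [0.636, -0.2315, 0.1203]
tool_rot: [[0.975, 0.224, 0.0], [0.224, -0.975, -0.0], [0.0, 0.0, -1.0]]
ft_force: [-0.1, -0.9, -0.3]
grip_width: 0.0857
gripper_force: 0.0
```

```bash
python3 -c "
from h import *
import cv2
go(.6348,-.2323,.002)
ci=camera_info('wrist');cv2.imwrite('pics/w4.png',get_image('wrist'))
W=ci['world_to_cam'];p=W@[.6348,-.2323,.036,1];print(p[0]/p[2]*ci['fx']+ci['cx'],p[1]/p[2]*ci['fy']+ci['cy'])"
```

```text
pos [ 0.636  -0.2315  0.1203] off [-0.03  0.01  2.96] tooly ang -77.1 q6 47.1
319.84808225931033 250.73230027584376
```

View pics/w4.png

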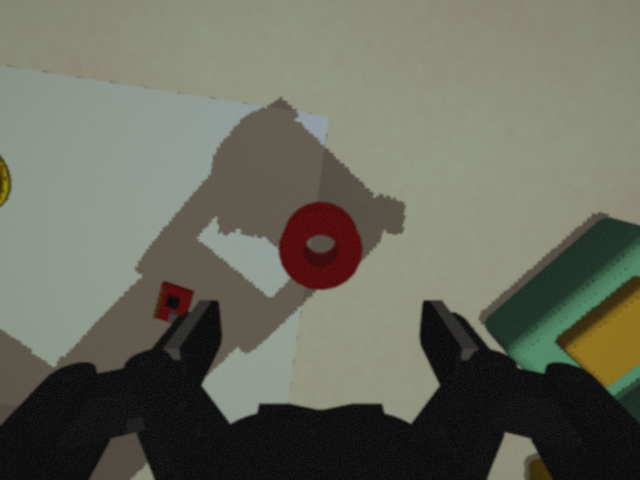

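The red spool's top is centred at (320,249), as predicted. The red board at (173,302) and the green station are both clear of the fingers.

Call:
drive_tool(offset=[[-0.02, 0.01, 0.7], [0, 0, 0.8], [0, 0, 0.7], [0, 0, 0.5], [0, 0, 0.22], [0, 0, 0], [0, 0, 0], [0, 0, 0], [0, 0, 0], [0, 0, 0]], turn=[[0, 0, 0], [0, 0, 0], [0, 0, 0], [0, 0, 0], [0, 0, 0], [0, 0, 0], [0, 0, 0], [0, 0, 0], [0, 0, 0], [0, 0, 0]], hand=[1, 1, 1, 1, 1, 1, 0, 0, 0, 0], newtons=30)

```text
time_s: 19.2
position: [0.6358, -0.2323, 0.0047]
tool_rot: [[0.975, 0.224, 0.002], [0.224, -0.975, -0.001], [0.002, 0.001, -1.0]]
ft_force: [-0.9, 0.3, 5.8]
grip_width: 0.0589
gripper_force: 32.8
```

Call:
drive_tool(offset=[[0, 0, 0], [0, 0, 0], [0, 0, -0.3], [0, 0, -0.8], [0, 0, -0.9], [0, 0, -0.9], [0, 0, -0.4], [0, -0.3, 0], [-0.2, -0.9, 0], [-0.2, -1, 0]], turn=[[0, 0, 0], [0, 0, 0], [0, 0, 0], [0, 0, 0], [0, 0, 0], [0, 0, 0], [0, 0, 0], [0, 0, 0], [0, 0, 0], [0, 0, 0]], hand=[0, 0, 0, 0, 0, 0, 0, 0, 0, 0])

```text
time_s: 20.45
position: [0.5985, -0.1481, 0.1331]
tool_rot: [[0.975, 0.223, -0.003], [0.223, -0.975, 0.002], [-0.003, -0.002, -1.0]]
ft_force: [0.2, 0.3, -1.4]
grip_width: 0.0591
gripper_force: 33.0
```

```bash
python3 -c "
from h import *
go(.4454,.2182,.012)"
```

```text
pos [ 0.5985 -0.1481  0.1331] off [-1.67 -9.77  3.06] tooly ang -77.1 q6 52.2
```

Call:
drive_tool(offset=[[-0.17, -1, 0], [-0.17, -1, 0], [-0.17, -1, 0], [-0.17, -1, 0], [-0.17, -1, 0], [-0.17, -1, 0], [-0.17, -1, 0], [-0.17, -1, 0], [-0.17, -1, 0], [-0.17, -0.8, 0]], turn=[[0, 0, 0], [0, 0, 0], [0, 0, 0], [0, 0, 0], [0, 0, 0], [0, 0, 0], [0, 0, 0], [0, 0, 0], [0, 0, 0], [0, 0, 0]], hand=[0, 0, 0, 0, 0, 0, 0, 0, 0, 0])

```text
time_s: 21.7
position: [0.4437, 0.2185, 0.1338]
tool_rot: [[0.974, 0.225, -0.003], [0.225, -0.974, -0.001], [-0.003, -0.0, -1.0]]
ft_force: [-0.2, -0.2, -1.7]
grip_width: 0.0592
gripper_force: 33.0
```

```bash
python3 -c "
from h import *
import cv2
go(.4454,.2182,.014);s=observe()
ci=camera_info('wrist');cv2.imwrite('pics/w5.png',get_image('wrist'))
W=ci['world_to_cam'];p=W@[*s['position'][:2],s['position'][2]+.0313,1];print(p[0]/p[2]*ci['fx']+ci['cx'],p[1]/p[2]*ci['fy']+ci['cy'])"
```

```text
pos [0.4437 0.2185 0.1338] off [0.05 0.02 3.  ] tooly ang -77.0 q6 89.5
318.14437828522193 344.157850311566
```

View pics/w5.png

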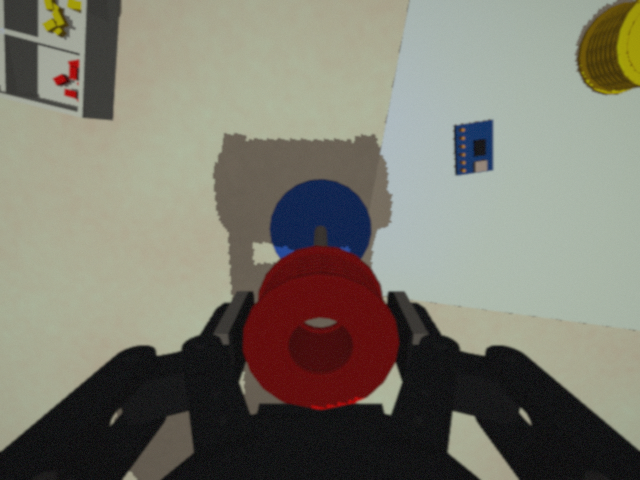

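The red spool is level and centred at (321,342) in the hand, with the blue stand just below it. Lower it.

Call:
drive_tool(offset=[[0.03, 0.02, 0.1], [0, 0, 0.4], [0, 0, 0.4], [0, 0, 0.4], [0, 0, 0.4], [0, 0, 0.4], [0, 0, 0.4], [0, 0, 0.3], [0, 0, 0.15], [0, 0, 0]], turn=[[0, 0, 0], [0, 0, 0], [0, 0, 0], [0, 0, 0], [0, 0, 0], [0, 0, 0], [0, 0, 0], [0, 0, 0], [0, 0, 0], [0, 0, 0]], hand=[0, 0, 0, 0, 0, 0, 0, 0, 0, 0])

```text
time_s: 23.0
position: [0.4472, 0.2163, 0.017]
tool_rot: [[0.975, 0.224, -0.001], [0.224, -0.975, -0.0], [-0.001, 0.0, -1.0]]
ft_force: [-0.0, -0.0, -1.0]
grip_width: 0.0596
gripper_force: 33.0
```

Call:
drive_tool(offset=[[0, 0, 0.08], [0, 0, 0], [0, 0, 0], [0, 0, 0], [0, 0, 0], [0, 0, -0.4], [0, 0, -0.8], [0, 0, -0.9], [0, 0, -0.9], [0, 0, 0]], turn=[[0, 0, 0], [0, 0, 0], [0, 0, 0], [0, 0, 0], [0, 0, 0], [0, 0, 0], [0, 0, 0], [0, 0, 0], [0, 0, 0], [0, 0, 0]], hand=[0, 0, 1, 1, 1, 1, 1, 1, 1, 1])

```text
time_s: 24.25
position: [0.4484, 0.2167, 0.1365]
tool_rot: [[0.975, 0.224, 0.005], [0.224, -0.975, 0.001], [0.005, 0.0, -1.0]]
ft_force: [0.1, -0.6, 0.0]
grip_width: 0.0854
gripper_force: 0.0
```

Call:
drive_tool(offset=[[0.33, 0.5, 0], [0.5, 0.8, 0], [0.5, 0.8, 0], [0.5, 0.8, 0], [0.5, 0.8, 0], [0.5, 0.8, 0], [0.5, 0.8, 0], [0, 0.03, 0], [0, 0, 0], [0, 0, 0]], turn=[[0, 0, 0], [0, 0, 0], [0, 0, 0], [0, 0, 0], [0, 0, 0], [0, 0, 0], [0, 0, 0], [0, 0, 0], [0, 0, 0], [0, 0, 0]], hand=[1, 1, 1, 1, 1, 1, 1, 1, 1, 1])

```text
time_s: 25.5
position: [0.6241, 0.0394, 0.134]
tool_rot: [[0.974, 0.225, -0.001], [0.225, -0.974, 0.0], [-0.001, -0.0, -1.0]]
ft_force: [-0.4, 0.6, 0.2]
grip_width: 0.0855
gripper_force: 0.0
```

```bash
python3 -c "
from h import *
import cv2
go(.6246,.038,.002)
cv2.imwrite('pics/t3.png',cv2.resize(get_image('scene')[140:380,240:560],None,fx=2,fy=2))"
```

```text
pos [0.6241 0.0394 0.134 ] off [0.01 0.04 3.3 ] tooly ang -77.0 q6 69.8
```

View pics/t3.png

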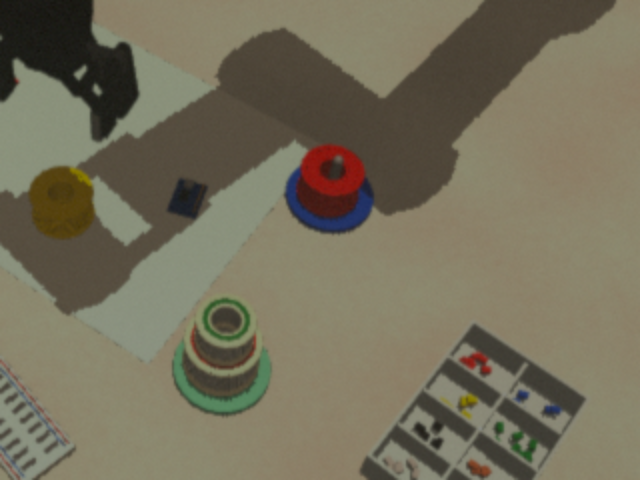

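The red spool is flat on the blue base with the post through it at (337,162). The solder stack is unchanged. Now yellow.

Call:
drive_tool(offset=[[0.01, 0.04, 0.8], [0, 0, 0.9], [0, 0, 0.8], [0, 0, 0.6], [0, 0, 0.17], [0, 0, 0], [0, 0, 0], [0, 0, 0], [0, 0, 0], [0, 0, 0]], turn=[[0, 0, 0], [0, 0, 0], [0, 0, 0], [0, 0, 0], [0, 0, 0], [0, 0, 0], [0, 0, 0], [0, 0, 0], [0, 0, 0], [0, 0, 0]], hand=[1, 1, 1, 1, 1, 1, 0, 0, 0, 0])

```text
time_s: 26.8
position: [0.6261, 0.037, 0.0047]
tool_rot: [[0.975, 0.224, 0.002], [0.224, -0.975, -0.0], [0.002, 0.001, -1.0]]
ft_force: [-1.5, 0.8, 5.5]
grip_width: 0.059
gripper_force: 32.7
```

Call:
drive_tool(offset=[[0, 0, 0], [0, 0, 0], [0, 0, -0.3], [0, 0, -0.8], [0, 0, -0.9], [0, 0, -0.9], [0, 0, -0.5], [0, 0, 0], [0, 0, 0], [0, 0, 0]], turn=[[0, 0, 0], [0, 0, 0], [0, 0, 0], [0, 0, 0], [0, 0, 0], [0, 0, 0], [0, 0, 0], [0, 0, 0], [0, 0, 0], [0, 0, 0]], hand=[0, 0, 0, 0, 0, 0, 0, 0, 0, 0])

```text
time_s: 28.05
position: [0.6252, 0.037, 0.1382]
tool_rot: [[0.975, 0.224, -0.002], [0.224, -0.975, 0.0], [-0.002, -0.001, -1.0]]
ft_force: [-0.0, 0.3, -1.1]
grip_width: 0.0591
gripper_force: 32.9
```

```bash
python3 -c "
from h import *
import cv2
go(.4454,.2182,.049);s=observe()
ci=camera_info('wrist');cv2.imwrite('pics/w6.png',get_image('wrist'))
W=ci['world_to_cam'];p=W@[*s['position'][:2],s['position'][2]+.0313,1];print(p[0]/p[2]*ci['fx']+ci['cx'],p[1]/p[2]*ci['fy']+ci['cy'])"
```

```text
pos [0.6252 0.037  0.1382] off [-3.36 -5.42  2.24] tooly ang -77.1 q6 69.6
318.19258592392174 344.0348279361711
```

View pics/w6.png

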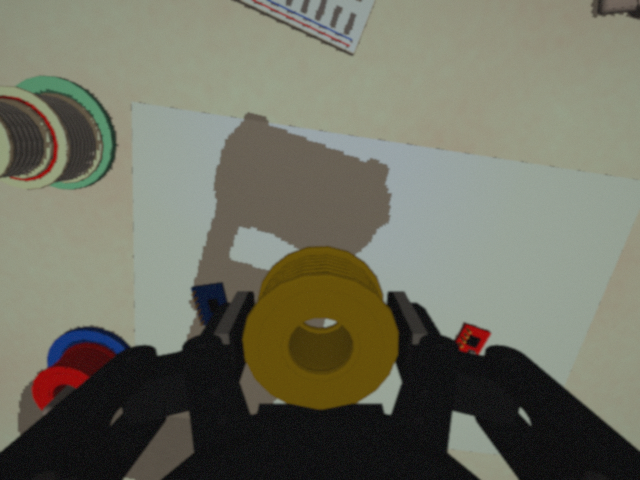

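The yellow spool is held level and centred at (321,342), as predicted.

Call:
drive_tool(offset=[[-0.26, -0.4, 0], [-0.5, -0.8, 0], [-0.5, -0.8, 0], [-0.5, -0.8, 0], [-0.5, -0.8, 0], [-0.5, -0.8, 0], [-0.4, -0.7, 0], [-0.2, -0.32, 0], [0, 0, 0], [0, 0, 0]], turn=[[0, 0, 0], [0, 0, 0], [0, 0, 0], [0, 0, 0], [0, 0, 0], [0, 0, 0], [0, 0, 0], [0, 0, 0], [0, 0, 0], [0, 0, 0]], hand=[0, 0, 0, 0, 0, 0, 0, 0, 0, 0])

```text
time_s: 29.35
position: [0.4469, 0.2176, 0.1392]
tool_rot: [[0.975, 0.223, 0.0], [0.223, -0.975, -0.0], [0.0, 0.0, -1.0]]
ft_force: [-0.6, 0.5, -1.7]
grip_width: 0.0591
gripper_force: 32.9
```

```bash
python3 -c "
from h import *
go(.4454,.2182,.051)"
```

```text
pos [0.4469 0.2176 0.1392] off [-0.03 -0.02  2.21] tooly ang -77.1 q6 89.4
```

Call:
drive_tool(offset=[[-0.03, -0.02, 0], [0, 0, 0.2], [0, 0, 0.3], [0, 0, 0.4], [0, 0, 0.4], [0, 0, 0.4], [0, 0, 0.3], [0, 0, 0.2], [0, 0, 0], [0, 0, 0]], turn=[[0, 0, 0], [0, 0, 0], [0, 0, 0], [0, 0, 0], [0, 0, 0], [0, 0, 0], [0, 0, 0], [0, 0, 0], [0, 0, 0], [0, 0, 0]], hand=[0, 0, 0, 0, 0, 0, 0, 0, 0, 0])

```text
time_s: 30.6
position: [0.445, 0.2188, 0.0517]
tool_rot: [[0.975, 0.224, 0.001], [0.224, -0.975, 0.0], [0.001, -0.0, -1.0]]
ft_force: [0.3, 0.4, -0.5]
grip_width: 0.0591
gripper_force: 32.9
```

Call:
drive_tool(offset=[[0, 0, 0.05], [0, 0, 0], [0, 0, 0], [0, 0, 0], [0, 0, 0], [0, 0, -0.4], [0, 0, -0.8], [0, 0, -0.9], [0, 0, -0.4], [0, 0, 0]], turn=[[0, 0, 0], [0, 0, 0], [0, 0, 0], [0, 0, 0], [0, 0, 0], [0, 0, 0], [0, 0, 0], [0, 0, 0], [0, 0, 0], [0, 0, 0]], hand=[0, 0, 1, 1, 1, 1, 1, 1, 1, 1])

```text
time_s: 31.85
position: [0.4451, 0.2188, 0.1502]
tool_rot: [[0.975, 0.224, 0.002], [0.224, -0.975, 0.001], [0.002, 0.0, -1.0]]
ft_force: [-0.1, -0.2, -0.4]
grip_width: 0.0854
gripper_force: 0.0
```

Call:
drive_tool(offset=[[-0.2, 0.8, -0.3], [-0.2, 0.8, -0.3], [-0.2, 0.8, 0], [-0.2, 0.8, 0], [0, 0.5, 0], [0, 0, 0], [0, 0, 0], [0, 0, 0], [0, 0, 0], [0, 0, 0]], turn=[[0, 0, 0], [0, 0, 0], [0, 0, 0], [0, 0, 0], [0, 0, 0], [0, 0, 0], [0, 0, 0], [0, 0, 0], [0, 0, 0], [0, 0, 0]], hand=[1, 1, 1, 1, 1, 1, 1, 1, 1, 1])

```text
time_s: 33.1
position: [0.4466, 0.0676, 0.1733]
tool_rot: [[0.974, 0.224, 0.0], [0.224, -0.974, 0.0], [0.0, -0.0, -1.0]]
ft_force: [0.6, -0.8, -1.2]
grip_width: 0.0852
gripper_force: 0.0
```

```bash
python3 -c "
from h import *
import cv2
cv2.imwrite('pics/t4.png',cv2.resize(get_image('scene')[140:380,240:560],None,fx=2.5,fy=2.5))"
```

```text
(no output)
```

View pics/t4.png

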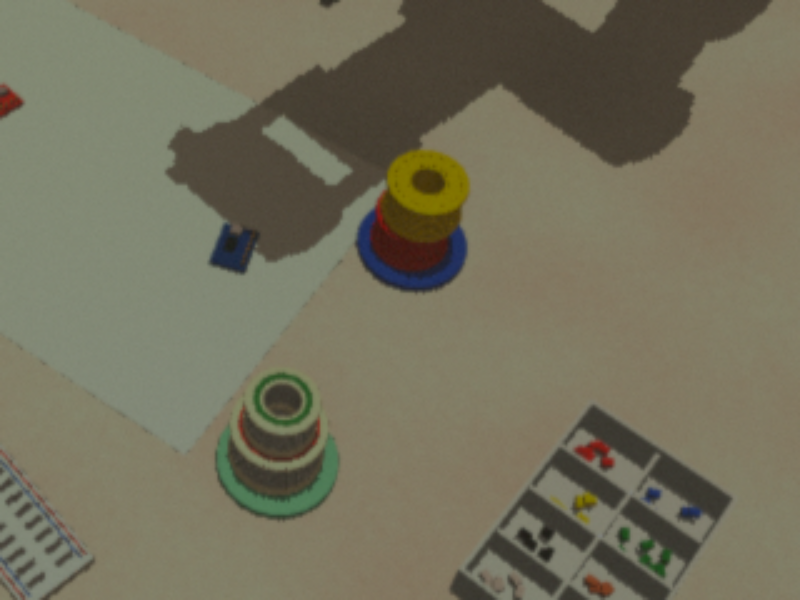

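Both stacks stand flat, and the boards and box have not moved. The yellow top at (428,183) looks slightly offset from the red, so I'll compute by how much.

```bash
python3 -c "
from h import *
import cv2
ci=camera_info('scene')
for n,u,v,z,c in(('yel',411.2,213.2,.08,(.4454,.2182)),('nar',353.2,300,.082,(.6543,.2505))):
  for dz in(0,.005): p=ray(ci,u,v,z+dz);print(n,p,1e3*(p-c))
im=get_image('top');h=cv2.cvtColor(im,cv2.COLOR_BGR2HSV)
cv2.imwrite('pics/t5.png',cv2.resize(im[130:330,200:320],None,fx=3,fy=3,interpolation=2))
W=camera_info('top');
for P in([.4454,.2182,.08,1],[.6543,.2505,.082,1]):
  p=W['world_to_cam']@P;u=np.array([p[0]/p[2]*W['fx']+W['cx'],p[1]/p[2]*W['fy']+W['cy']]);print(u,(u-[200,130])*3)
"
```

```text
yel [0.44686198 0.22129771] [1.46197922 3.09771469]
yel [0.450654   0.22288653] [5.2539978  4.68653442]
nar [0.65408285 0.25037847] [-0.21715442 -0.12153035]
nar [0.65644822 0.25177001] [2.14821888 1.27000962]
[248.3203601  291.35255656] [144.96108029 484.05766967]
[233.35982349 164.21935507] [100.07947046 102.6580652 ]
```

View pics/t5.png

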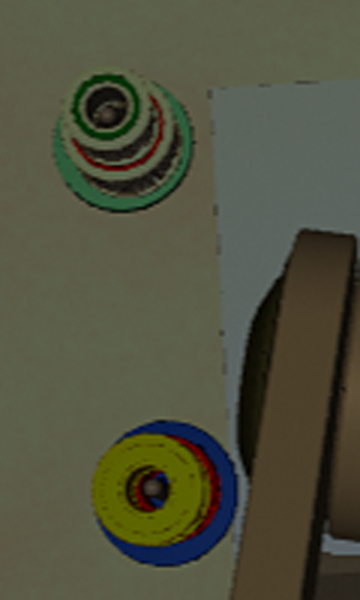

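Both posts show through the upper bores, and every offset is within about 4 mm. Handing in.

```bash
python3 -c "
from rig import env
print(env.close_job())"
```

```text
the job is handed in; nothing more can be done
None
```

I put all four spools on their stands in the right order and handed the job in at about 33 s. The last pictures show both stacks flat and threaded, the upper spools within about 4 mm of their posts, and the boards and parts box not visibly moved; no verdict came back.

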